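# Rack the blue-capped reagent bottle and hold the code reader over it

### The job

Put the loose blue-capped reagent bottle back into its own slot of the reader station, the empty one with the blue labels: set it in upright and fully home, without dropping it, and let go of it. Then take the code reader by its grip so that the orange lock button is squeezed in, pull its telescoping boom out to the red scale mark for that slot (120 mm for the slot nearest the parked reader, 170 mm for the middle one, 220 mm for the farthest) so that the reader is squarely over the bottle, and finish still gripping it there, at rest: the boom springs home if it is let go. Leave the green-capped bottle, the tube rack and the specimen jar where they are.

Things in the scene. Friction and masses are not known exactly. Their poses are not given: they have to be found in the camera images.
- blue_bottle: Loose flat yellow reagent bottle, blue band and screw cap, 102 mm tall, about 90 g. Body 56 (its x) x 30 (y) x 66 mm tall, then a neck 22 mm across, 14 tall, then the cap, 28 mm across, 22 tall: grip the cap from above. Origin at its centre, 51 mm above the foot; the cap's middle is 40 mm above the origin. z up. Stands upright on the bench at the start; fits its slot either way round.
- reader_station: Fixed check-in station: 120 x 540 mm base plate, a grey rack (100 in x, 160 in y, rim 36 mm high) with three slots in a row and a mast (top 256 mm) with the boom. Origin on the bench under the middle slot. z up; y runs along row and boom, from rack to mast; x across. Slots at x = 0, y = +50 mm (nearest the parked reader, mark 120), 0 (mark 170), -50 (mark 220).
- blue_slot (a point): Centre of the floor of the slot with the blue labels (coloured plates at both ends of the slot), which may be any of the three. Opening 60 (x) x 34 (y) mm with a 3 mm chamfer, 25 mm deep; floor 11 mm, rim 36 mm above the bench. Axes as the station's: the bottle's long side lies along x, across the row. Empty at the start.
- white_slot (a point): The same point of the slot with the white labels; empty, and not for this bottle.
- green_slot (a point): The same point of the slot with the green labels, in which the green-capped bottle stands.
- reader_grip (a point): Centre of the dark grip block on top of the reader, 213 mm above the bench; moves with the boom, always over the line of slot centres; axes as the station's. 40 (x) x 36 (y) x 42 mm tall, free on both x faces: pinch it from above across x, which squeezes the lock button. The reader's head below is 36 x 46 mm, underside 150 mm above the bench.
- lock_button (a point): Outer face of the orange lock button in the grip's +x face, at the grip's height: 14 (y) x 22 mm tall, standing 6 mm proud. Pressed towards -x: 2 N to start, 5 N when flush.
- lock (a joint): Travel of the lock button, m: 0 = out, 0.006 = flush with the grip's face. Parked, a latch blocks the boom until the button is at least 0.0045 in. The boom latches again when it springs home with the button out.
- boom (a joint): Extension of the boom, m: 0 = parked and latched, growing as the reader moves along the station's -y, at most 0.24. At 0.12, 0.17 or 0.22 the reader is exactly over the nearest, middle or farthest slot. A return spring pulls it home with 6 to 7 N, with 12 N per m/s of damping.
- boom_collar (a point): Centre of the red front edge of the black collar on the outer tube, where the scale is read, 171 mm above the bench. The white inner tube has a tick every 10 mm and red rings at 120, 170 and 220 mm; a mark is reached when it comes out level with this edge.
- green_bottle: Bystander: a like bottle with green cap and band, standing in the slot with the green labels (its foot 11 mm above the bench). Origin at its centre. Leave it.
- tube_rack: Bystander: white sample tube rack, 60 x 110 mm, with capped tubes, 100 mm tall over all, loose on the bench. Origin at the centre of its underside. Leave it.
- specimen_jar: Bystander: small round jar with a red lid, 56 mm across, 65 mm tall, loose on the bench. Origin at the centre of its underside. Leave it.
Not all that is in view belongs to the job. What is shaped like the blue_bottle but black or pink is not meant.

How it is judged:
By the outcome, as a careful person would: the job done as asked, in the order asked, and still so for the second after the job is handed in, while the arm keeps its last pose, push and grip.
It also fails if it takes over 64 s, if anything falls off the work surface, if the arm or the gripper's body presses on something with over 40 N, if the wrist force passes 120 N, or if a joint passes its speed limit or range.

### The arm

A 6-joint arm with a two-finger parallel gripper is mounted at the origin on the work surface. World frame = base frame: x ahead of the robot, y to its left, z up, the work surface at z = 0. Lengths are in m, angles in rad, forces in N, time in s.
With the tool pointing down it reaches from about 0.275 to 0.875 m from the base axis. Payload 12.5 kg.
Tool frame: the origin (TCP) lies on the centre line of the jaws, within the pads' length; the fingertips stand r.finger_overhang ahead of it and the grasp point (between the pads) lies 3 mm ahead of it (r.finger_overhang is the distance from the TCP to the fingertips, in m); z points along the fingers, y is the direction in which the jaws open and shut (so a half turn about z gives the same grasp; the last joint's range is limited). The gripper opens to 85 mm and grips with 20 to 120 N. Pads are 22 mm wide; open, the fingers measure 114 mm over their backs; the gripper's body (76 mm by 85 mm) begins 54 mm behind the grasp point. The pads swing forward as they close: fully open they stand 13 mm farther back than shut.
Start: joints at [-1.337, 0.351, 1.652, -0, 1.139, -0.085], TCP at [0.172, -0.522, 0.253] pointing down, gripper open.
Joint ranges: [-2.75, 2.75], [-0.79, 2.1], [0.01, 2.65], [-1.57, 4.71], [0.07, 3.14], [-2.87, 2.87]. Speed limits (rad/s): [2.22, 2.22, 2.79, 3.14, 3.14, 3.14].

### API

Orientations are given as a unit quaternion [x, y, z, w].
In Python, from cell import r, optics gives the robot as it stands. The module is installed in compiled form; this text tells all that it offers. Calls block until the motion is done:
- r.move_to(position, orientation): joint-space move of the TCP to a pose.
- r.move_linear(position, rot=None, vel=0.15): straight line of the TCP; rot=None keeps the orientation; vel is the mean speed in m/s.
- r.set_joints(angles): joint-space move.
- r.set_gripper(opening, squeeze=None): opening from 0.0 (shut) to 1.0 (fully open); squeeze is the grip in N (None keeps the last); returns when the fingers have stopped.
- r.sleep(seconds).
- r.inverse_kinematics(position, orientation): joint angles nearest the present ones, or None.
- optics.get_image(name): name is "scene" or "top" or "wrist"; returns a dict with "pixels" (400x640x3 uint8, red, green, blue), "depth" (400x640 float32, m along the optical axis (not along the pixel's ray), 0 where there is no reading), "fx", "fy", "cx", "cy" (pixels), "camera_from_world" (4x4, takes a point from world to camera coordinates); the wrist camera has in their place "mount" (4x4, takes a point from camera to tool coordinates, whose origin is the TCP and whose axes are the flange's). Camera axes: x right, y down, z forward; pixel columns grow to the right and rows downward; lengths in m; the calibration is good to about 2 mm. A picture is of the moment at which its call begins: read the wrist's pose just before it.
A pose or a line that the arm cannot do raises r.PlanningError and nothing moves.
- r.hand_in(): hands the job in, once; it reports no verdict.
Readings, each from a call of its own:
- r.current_t(): time.
- r.current_q(): joint angles.
- r.current_qvel(): joint speeds.
- r.current_effort(): joint torques, N m.
- r.current_tool_pos(): TCP position.
- r.current_ee_rot(): TCP orientation.
- r.current_contact_force(): force on the tool from outside, world axes, zero at the start.
- r.current_torque(): the same for the moment, N m.
- r.current_opening(): opening from 0.0 (shut) to 1.0 (fully open).
Only numpy, scipy, OpenCV 4.12 (cv2) and the standard library are available. Lean on these libraries where they do the work, as an engineer would, in place of code of your own. Each camera call takes 0.05 s, during which the arm holds its last target.

## Working session

There is one attempt and no reset: what is moved stays moved. The work goes in short steps, each a Python script; the robot and the scene stay as the last script left them, time stands still between calls to the robot, and variables do not carry over. Pictures are saved under pics/ and viewed, and the job is handed in when it is done.

```bash
mkdir -p pics
python3 - <<'E'
from cell import r, optics
import cv2, numpy as np, pickle
for n in ("scene","top"):
    d=optics.get_image(n); cv2.imwrite(f"pics/{n}0.png",d["pixels"][:,:,::-1]); pickle.dump(d,open(f"{n}0.pkl","wb"))
    print(n,d["fx"],d["cx"],d["cy"]); print(np.round(d["camera_from_world"],3))
print(r.current_t(), r.finger_overhang, r.current_ee_rot(), r.current_tool_pos())
E
```

```text
scene 488.05482797501077 326.2189184257009 197.34280472016488
[[-0.819  0.574  0.012  0.451]
 [ 0.429  0.625 -0.652 -0.124]
 [-0.382 -0.529 -0.758  1.304]
 [ 0.     0.     0.     1.   ]]
top 409.9247872553888 319.21973543187863 198.0658611239827
[[-0.009 -0.999 -0.033 -0.005]
 [-0.999  0.011 -0.053  0.525]
 [ 0.053  0.033 -0.998  1.007]
 [ 0.     0.     0.     1.   ]]
0.1 0.022 [ 9.87320152e-01  1.58740879e-01 -3.09464576e-05 -5.00347791e-04] [ 0.17235858 -0.52202723  0.25281667]
```

View pics/scene0.png

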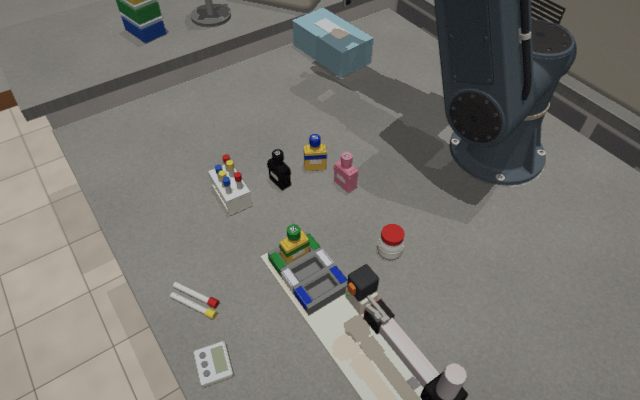

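View pics/top0.png

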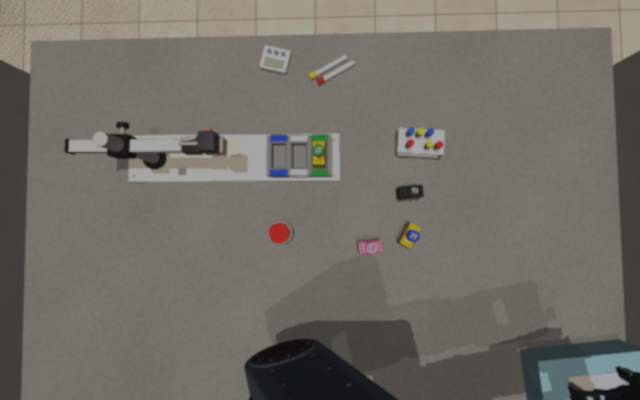

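```bash
cat > h.py <<'E'
import pickle, numpy as np, cv2
def load(n): return pickle.load(open(n,"rb"))
def at_z(d,u,v,z):
    T=np.linalg.inv(d["camera_from_world"]); o=T[:3,3]
    ray=T[:3,:3]@np.array([(u-d["cx"])/d["fx"],(v-d["cy"])/d["fy"],1])
    return o+ray*(z-o[2])/ray[2]
def proj(d,p):
    c=d["camera_from_world"]@np.r_[p,1]; return np.array([d["fx"]*c[0]/c[2]+d["cx"],d["fy"]*c[1]/c[2]+d["cy"]])
def cloud(d,T=None):
    if T is None: T=np.linalg.inv(d["camera_from_world"])
    v,u=np.mgrid[:400,:640]; z=d["depth"].astype(float)
    P=np.stack([(u-d["cx"])/d["fx"]*z,(v-d["cy"])/d["fy"]*z,z],-1)@T[:3,:3].T+T[:3,3]
    P[z==0]=np.nan; return P
def crop(d,name,u0,v0,u1,v1,k):
    im=d["pixels"][v0:v1,u0:u1,::-1]; cv2.imwrite(name,cv2.resize(im,None,fx=k,fy=k,interpolation=cv2.INTER_CUBIC))
E
python3 - <<'E'
from h import *
t=load("top0.pkl")
crop(t,"pics/c1.png",190,115,350,195,5); crop(t,"pics/c2.png",350,180,450,260,6)
P=cloud(t); hsv=cv2.cvtColor(t["pixels"],cv2.COLOR_RGB2HSV)
def blob(name,m):
    m=m.astype(np.uint8); n,l,s,c=cv2.connectedComponentsWithStats(m)
    for i in range(1,n):
        if s[i,4]>15: 
            q=P[l==i]; print(name,s[i],c[i].round(1),np.nanmedian(q,0).round(4))
H,S,V=hsv[...,0],hsv[...,1],hsv[...,2]
blob("blue",(H>108)&(H<130)&(S>130)&(V>60)); blob("green",(H>45)&(H<80)&(S>130)&(V>50)); blob("yel",(H>18)&(H<34)&(S>130)&(V>80)); blob("or",(H>5)&(H<16)&(S>150)&(V>100))
blob("red",((H<5)|(H>174))&(S>150)&(V>80))
E
```

```text
blue [408 128   6   6  29] [410.4 130.6] [ 0.6712 -0.2223  0.0994]
blue [427 129   6   6  29] [429.6 131.5] [ 0.6685 -0.2663  0.1001]
blue [271 135  16   6  89] [278.2 137.7] [0.6723 0.0889 0.0379]
blue [270 170  17   6  98] [278.2 172.5] [0.5877 0.0895 0.0372]
blue [407 231  12  10  58] [412.  235.4] [ 0.4344 -0.2189  0.1012]
green [312 136  15   5  74] [319.1 138. ] [ 0.6707 -0.0119  0.0372]
green [313 145  12  11  55] [318.1 150.7] [ 0.6257 -0.0118  0.1128]
green [312 170  15   6  86] [319.  172.4] [ 0.5867 -0.0112  0.037 ]
yel [309  71   8   8  42] [312.5  74.8] [0.836  0.0039 0.0151]
yel [417 128   7   7  38] [420.2 131.1] [ 0.6702 -0.2447  0.0992]
yel [313 141  12   7  52] [319.  142.9] [ 0.6513 -0.0142  0.0758]
yel [426 141   7   7  34] [429.  144.1] [ 0.6402 -0.2642  0.0999]
yel [313 154  12  12 121] [318.5 160.2] [ 0.61   -0.0123  0.0783]
yel [400 223  21  25 172] [408.3 234.9] [ 0.4307 -0.2181  0.0659]
red [317  77   7   7  33] [319.9  80.1] [ 0.8223 -0.0151  0.0154]
red [407 140   6   6  26] [409.5 142.8] [ 0.6435 -0.2201  0.0994]
red [436 142   6   6  28] [438.5 144.5] [ 0.6391 -0.2856  0.0998]
red [269 223  20  20 313] [278.7 232.6] [0.4404 0.084  0.0647]
```

```bash
ls pics
```

```text
c1.png
c2.png
scene0.png
top0.png
```

View pics/c1.png

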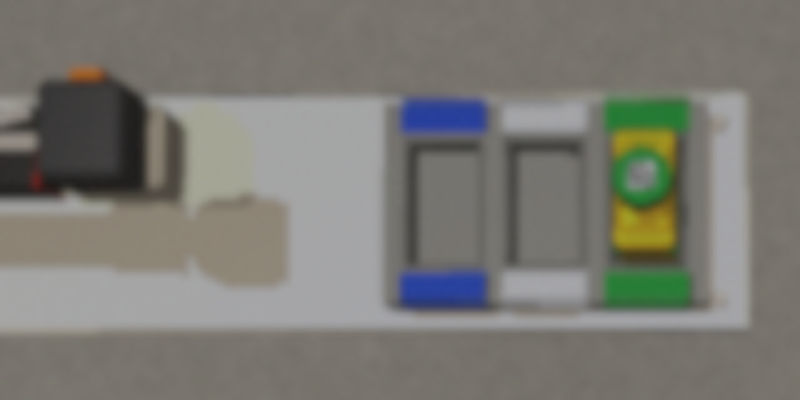

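View pics/c2.png

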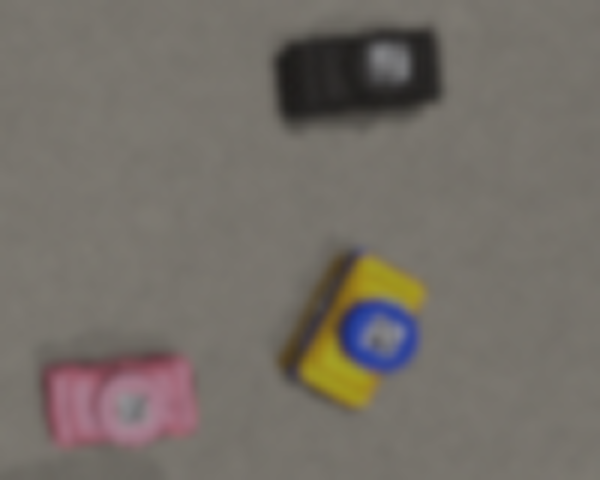

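```bash
cat >> h.py <<'E'
from scipy.spatial.transform import Rotation as R
def down(deg):
    a=np.radians(deg); y=np.array([np.cos(a),np.sin(a),0]); z=np.array([0,0,-1.]); x=np.cross(y,z)
    return R.from_matrix(np.stack([x,y,z],1)).as_quat()
E
python3 - <<'E'
from h import *
from cell import r, optics
def snap(n):
    p=r.current_tool_pos(); q=r.current_ee_rot(); d=optics.get_image("wrist")
    T=np.eye(4); T[:3,:3]=R.from_quat(q).as_matrix(); T[:3,3]=p
    d["camera_from_world"]=np.linalg.inv(T@d["mount"]); pickle.dump(d,open(n+".pkl","wb")); cv2.imwrite(f"pics/{n}.png",d["pixels"][:,:,::-1]); return d
for a in (-30,150):
    print(a, r.inverse_kinematics([.434,-.219,.28],down(a)), r.inverse_kinematics([.63,.089,.2],down(a+30)), r.inverse_kinematics([.63,.2,.22],down(a+30)))
a=min((-30,150),key=lambda a: abs(r.inverse_kinematics([.434,-.219,.28],down(a))[5])+abs(r.inverse_kinematics([.63,.089,.28],down(a+30))[5]))
print(a); r.move_to([.434,-.219,.28],down(a))
d=snap("w1"); print(r.current_t(), np.round(d["mount"],3))
E
```

```text
-30 [-5.63128433e-01  2.04979050e-01  1.77857186e+00 -4.44089210e-16
  1.15804174e+00 -3.95296574e-02] [ 6.71920847e-02  5.60278065e-01  1.46455843e+00 -4.44089210e-16
  1.11675616e+00  6.71920847e-02] [ 2.36989668e-01  5.84550990e-01  1.37136877e+00 -4.44089210e-16
  1.18567289e+00  2.36989668e-01]
150 None None NoneTraceback (most recent call last):
  File "<stdin>", line 9, in <module>
  File "<stdin>", line 9, in <lambda>
TypeError: 'NoneType' object is not subscriptable
```

```bash
cat >> h.py <<'E'
def snap(n):
    from cell import r, optics
    p=r.current_tool_pos(); q=r.current_ee_rot(); d=optics.get_image("wrist")
    T=np.eye(4); T[:3,:3]=R.from_quat(q).as_matrix(); T[:3,3]=p
    d["camera_from_world"]=np.linalg.inv(T@d["mount"]); pickle.dump(d,open(n+".pkl","wb")); cv2.imwrite(f"pics/{n}.png",d["pixels"][:,:,::-1]); return d
E
python3 - <<'E'
from h import *
from cell import r, optics
r.move_to([.434,-.219,.28],down(-30))
d=snap("w1"); print(r.current_t(), np.round(d["mount"],3))
E
```

```text
1.6417 [[-0.    -0.961 -0.275  0.069]
 [ 1.    -0.     0.    -0.001]
 [-0.    -0.275  0.961 -0.12 ]
 [ 0.     0.     0.     1.   ]]
```

View pics/w1.png

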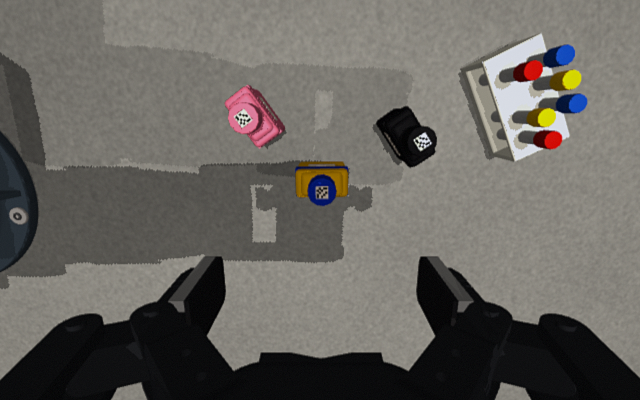

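Run:
```python
from h import *
d=load("w1.pkl"); P=cloud(d)
hsv=cv2.cvtColor(d["pixels"],cv2.COLOR_RGB2HSV); H,S=hsv[...,0],hsv[...,1]
box=np.zeros((400,640),bool); box[145:220,285:360]=1
sh=P[box&(P[...,2]>.058)&(P[...,2]<.071)]
cap=P[box&(P[...,2]>.096)]
for n,q in(("sh",sh),("cap",cap)):
    rc=cv2.minAreaRect((q[:,:2]*1000).astype(np.float32)); print(n,len(q),np.round(rc[0],1),np.round(rc[1],1),rc[2],np.median(q[:,2]))
crop(d,"pics/c3.png",280,140,370,220,7)
```

```text
sh 898 [ 431.2 -223.7] [29.9 55.4] 60.38208770751953 0.06623414860096902
cap 655 [ 431.7 -223.7] [27.1 27. ] 49.307491302490234 0.10174105571057396
```

View pics/c3.png

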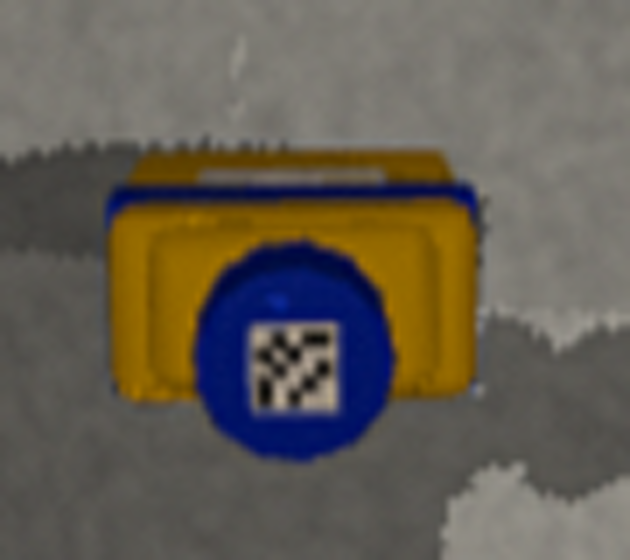

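Run:
```python
from h import *
from cell import r, optics
r.move_to([.4315,-.2237,.17],down(-29.6))
r.move_linear([.4315,-.2237,.095],vel=.1)
print(r.current_tool_pos(), r.current_contact_force())
r.set_gripper(0,squeeze=45)
print(r.current_opening(), r.current_contact_force(), r.current_t())
r.move_linear([.4315,-.2237,.20],vel=.12)
print(r.current_opening(), r.current_contact_force(), r.current_t())
d=snap("w2")
```

```text
[ 0.43190932 -0.22394244  0.09567783] [ 0.40312209 -0.84287778  0.79247466]
0.3167322063211645 [-0.21762539 -0.70287456  3.62714217] 3.625
0.3119069009977056 [-0.43900124  0.23375441 -0.65359045] 4.65
```

View pics/w2.png

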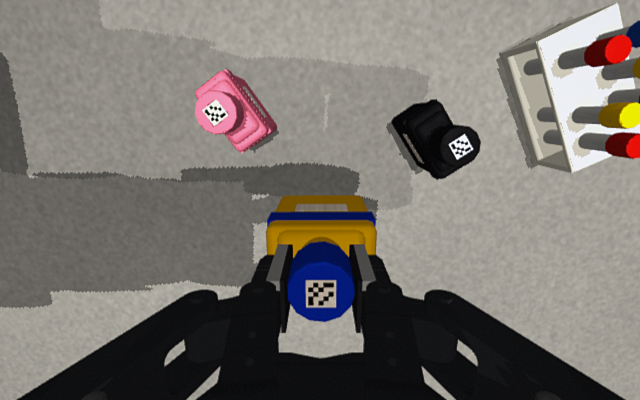

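Run:
```python
from h import *
from cell import r, optics
d=optics.get_image("scene"); pickle.dump(d,open("s1.pkl","wb"))
crop(d,"pics/s1.png",240,0,540,230,2.6)
```

```text
(no output)
```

View pics/s1.png

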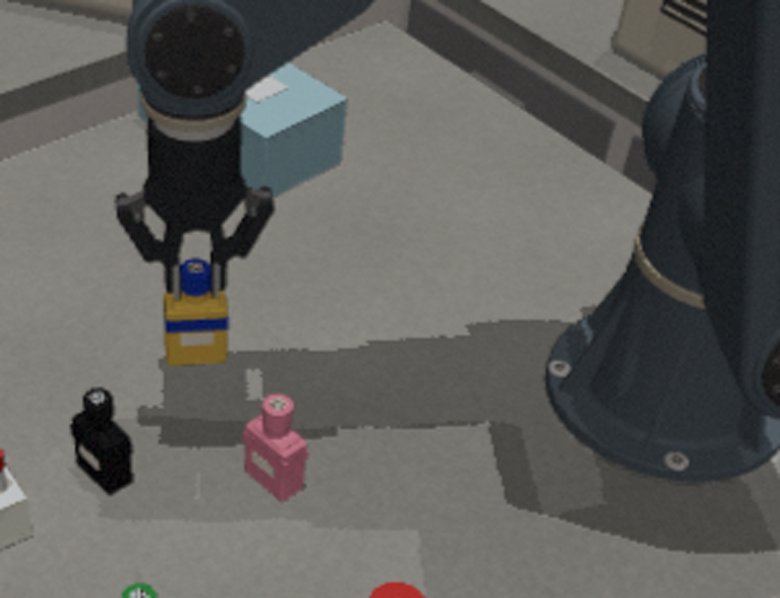

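Run:
```python
from h import *
from cell import r, optics
r.move_linear([.4315,-.2237,.28],vel=.2)
r.move_to([.63,-.0,.28],down(-.5))
d=snap("w3"); print(r.current_t(),r.current_opening(),r.current_tool_pos())
```

```text
6.5 0.3160168818727765 [ 0.62956488 -0.00132541  0.27995635]
```

View pics/w3.png

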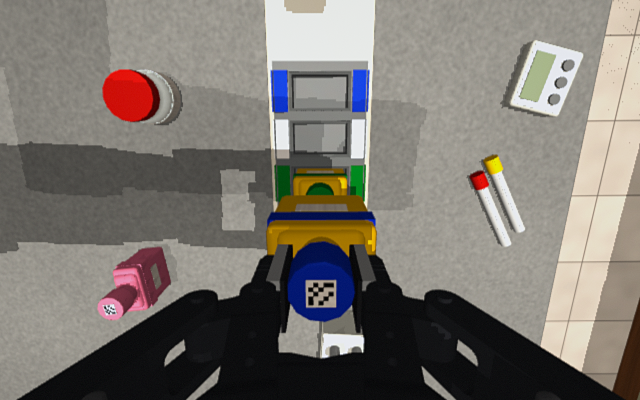

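Run:
```python
from h import *
d=load("w3.pkl"); P=cloud(d)
crop(d,"pics/c4.png",260,50,385,165,6)
# hole: floor z ~0.011 within the station region
box=np.zeros((400,640),bool); box[66:118,278:362]=1
m=box&(P[...,2]<.030); 
n,l,s,c=cv2.connectedComponentsWithStats(m.astype(np.uint8))
for i in range(1,n):
    if s[i,4]>100:
        q=P[l==i]; print(s[i],np.nanmin(q,0).round(4),np.nanmax(q,0).round(4),np.nanmedian(q,0).round(4))
rim=box&(abs(P[...,2]-.036)<.004); print(np.nanmedian(P[rim],0))
hsv=cv2.cvtColor(d["pixels"],cv2.COLOR_RGB2HSV); H,S,V=hsv[...,0],hsv[...,1],hsv[...,2]
b=((H>108)&(H<130)&(S>130)&(V>60)); b[120:]=0
n,l,s,c=cv2.connectedComponentsWithStats(b.astype(np.uint8))
for i in range(1,n):
    if s[i,4]>60:
        q=P[l==i]; rc=cv2.minAreaRect((q[:,:2]*1000).astype(np.float32)); print(s[i],np.nanmedian(q,0).round(4),rc, at_z(d,*c[i],.037))
```

```text
[ 292   74   56   34 1845] [0.5977 0.0718 0.008 ] [0.6583 0.106  0.03  ] [0.6284 0.0897 0.0108]
[0.62826421 0.08560946 0.03591023]
[271  70  17  42 640] [0.5857 0.0886 0.0372] ((585.1666259765625, 88.89308166503906), (40.84169387817383, 16.953914642333984), 87.94651794433594) [0.58560606 0.08896748 0.037     ]
[352  70  17  42 620] [0.6703 0.0882 0.0372] ((671.2289428710938, 87.87409210205078), (41.3924560546875, 16.547433853149414), 87.93939971923828) [0.67045492 0.08817918 0.037     ]
```

View pics/c4.png

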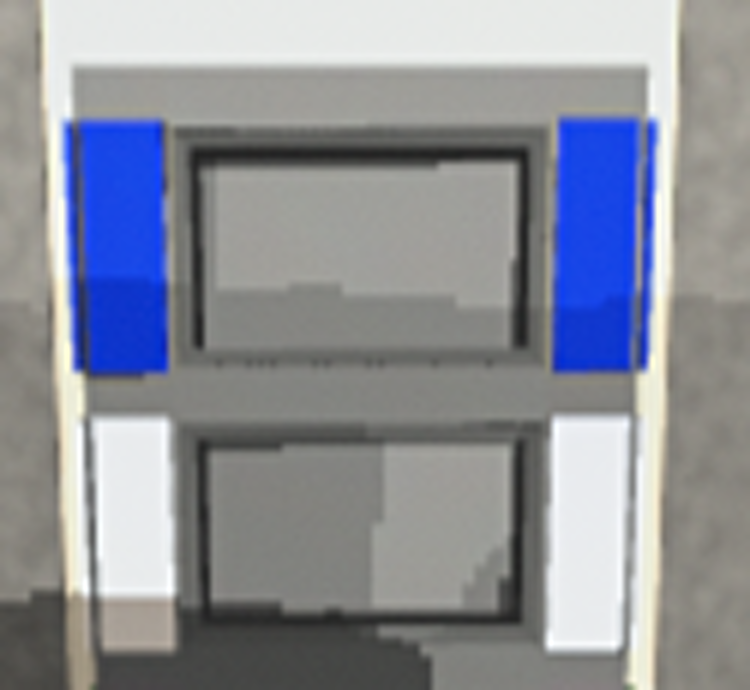

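Run:
```python
from h import *
for n in("w2","w3"):
    d=load(n+".pkl"); P=cloud(d,d["mount"])
    hsv=cv2.cvtColor(d["pixels"],cv2.COLOR_RGB2HSV); H,S,V=hsv[...,0],hsv[...,1],hsv[...,2]
    box=np.zeros((400,640),bool); box[180:330,255:390]=1
    top=box&(P[...,2]<-.003)&(H>105)&(H<135)&(S>100)
    q=P[top]; (cx,cy),rad=cv2.minEnclosingCircle((q[:,:2]*1000).astype(np.float32))
    print(n,cx,cy,rad,np.median(q[:,2]))
    sh=box&(H>15)&(H<35)&(S>120)&(P[...,2]>.020)&(P[...,2]<.032)
    q=P[sh]; print(len(q),np.nanmin(q,0).round(4),np.nanmax(q,0).round(4),np.median(q[:,2]))
    bl=box&(H>105)&(H<135)&(S>100)&(P[...,2]>.030)   # band on the body
    q=P[bl]
    if len(q): print("band",len(q),np.nanmin(q,0).round(4),np.nanmax(q,0).round(4), np.polyfit(q[:,1],q[:,0],1))
```

```text
w2 0.695213794708252 4.695206642150879 21.293649673461914 -0.006490540195680884
2282 [-0.0011 -0.028   0.02  ] [0.0151 0.027  0.032 ] 0.028360529124734607
band 882 [-0.1631 -0.0289  0.0374] [0.0152 0.0562 0.2006] [-0.12102246  0.01271258]
w3 3.219214677810669 3.0076847076416016 21.552474975585938 -0.006475670472082626
2245 [-0.0003 -0.0285  0.0201] [0.0152 0.0264 0.032 ] 0.028391618624699633
band 879 [-0.2186 -0.0443  0.0371] [0.0159 0.0702 0.282 ] [-0.13575598  0.01296118]
```

Run:
```python
from h import *
from cell import r, optics
X,Y=.6287,.0887
r.move_linear([X,Y,.28],rot=down(-.6),vel=.15)
r.move_linear([X,Y,.145],vel=.12)
r.sleep(.2)
f0=np.array(r.current_contact_force()); p=r.current_tool_pos(); print(p,f0.round(2))
# steady state offset compensation
ex=X-p[0]; ey=Y-p[1]; print("err",ex,ey)
for z in (.135,.130,.125,.121,.117,.113,.110,.108,.1065,.1055,.1045):
    r.move_linear([X,Y,z],vel=.03)
    f=np.array(r.current_contact_force())-f0; p=r.current_tool_pos()
    print(z,np.round(p,4),f.round(2))
    if f[2]>8 or np.hypot(*f[:2])>8: print("stop"); break
print(r.current_t(), r.current_opening())
d=snap("w4")
```

```text
[0.62891282 0.08870961 0.14551326] [ 0.77  0.52 -0.17]
err -0.00021281670950501486 -9.611744269624745e-06
0.135 [0.6286 0.0887 0.1348] [-1.13 -0.54  0.58]
0.13 [0.6286 0.0887 0.1298] [-1.51 -0.41 -0.72]
0.125 [0.6286 0.0887 0.1247] [-1.11 -0.33  0.2 ]
0.121 [0.6286 0.0887 0.1208] [-1.12 -0.54 -1.14]
0.117 [0.6286 0.0887 0.1167] [-0.86 -0.96 -0.14]
0.113 [0.6286 0.0887 0.1128] [-0.5  -0.42 -0.53]
0.11 [0.6286 0.0887 0.1098] [-0.94 -0.22 -0.01]
0.108 [0.6286 0.0887 0.1079] [ 0.03 -0.48 -0.12]
0.1065 [0.6287 0.0887 0.1064] [-0.78 -0.41  0.68]
0.1055 [0.6291 0.0887 0.1062] [-2.69 -0.2   5.48]
0.1045 [0.6293 0.0887 0.1061] [-4.62 -1.55 13.51]
stop
11.9333 0.31392483111907654
```

View pics/w4.png

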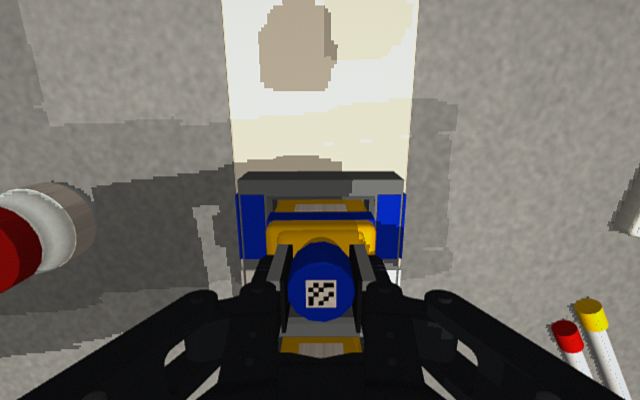

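Run:
```python
from h import *
from cell import r, optics
r.move_linear([.6287,.0887,.1060],vel=.03)
r.set_gripper(1.0)
print(r.current_opening(), np.round(r.current_contact_force(),2))
r.move_linear([.6287,.0887,.20],vel=.12)
r.move_linear([.63,.14,.34],vel=.2)
r.sleep(.2)
d=snap("w5"); print(r.current_t())
t=optics.get_image("top"); pickle.dump(t,open("top5.pkl","wb"))
P=cloud(d); crop(d,"pics/c5.png",200,0,440,400,1.5)
```

```text
0.9963033066679531 [-0.25  0.41 -0.11]
14.9167
```

View pics/w5.png

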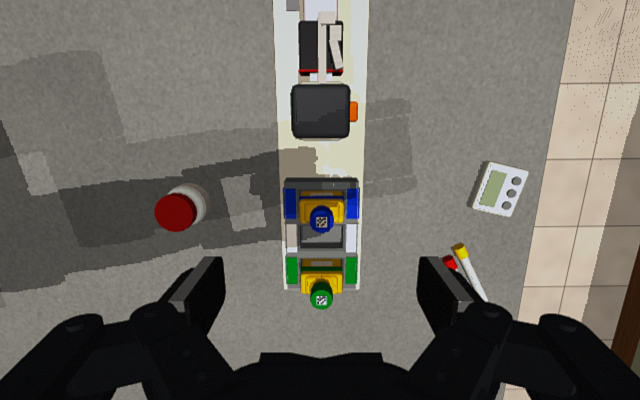

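Blue bottle stands in its blue slot at (320,218); reader grip at (320,110), orange button at (353,112), collar's red edge at (320,71).

Run:
```python
from h import *
d=load("w5.pkl"); P=cloud(d)
hsv=cv2.cvtColor(d["pixels"],cv2.COLOR_RGB2HSV); H,S,V=hsv[...,0],hsv[...,1],hsv[...,2]
def rep(n,m):
    q=P[m]; q=q[~np.isnan(q[:,0])]; rc=cv2.minAreaRect((q[:,:2]*1000).astype(np.float32)); print(n,len(q),np.round(rc[0],1),np.round(rc[1],1),round(rc[2],2),np.median(q,0).round(4))
b=np.zeros((400,640),bool); b[70:145,280:370]=1
rep("grip top",b&(P[...,2]>.228)&(P[...,2]<.24))
rep("orange",b&(H>5)&(H<18)&(S>150))
b[:]=0; b[195:245,280:362]=1
rep("cap",b&(P[...,2]>.105)); rep("shoulder",b&(abs(P[...,2]-.077)<.006)&(H>15)&(H<35)&(S>120))
b[:]=0; b[270:320,280:362]=1
rep("gcap",b&(P[...,2]>.105)); rep("gshoulder",b&(abs(P[...,2]-.077)<.006)&(H>15)&(H<35)&(S>120))
crop(d,"pics/c5.png",270,0,370,160,3.7)
b[:]=0; b[60:80,300:345]=1
rep("red",b&((H<6)|(H>174))&(S>130))
```

```text
grip top 3080 [629.  208.5] [34.8 39.8] 89.36 [0.629  0.2091 0.2315]
orange 157 [652.1 207.9] [13.  6.] 85.95 [0.6519 0.2083 0.2236]
cap 468 [628.7  89.2] [27.5 26.2] 89.14 [0.6282 0.0906 0.1128]
shoulder 681 [628.1  89.5] [29.2 55.1] 89.52 [0.6283 0.0957 0.0774]
gcap 412 [627.  -10.3] [26.6 26.4] 56.91 [ 0.6271 -0.0083  0.1128]
gshoulder 639 [627.1 -10.3] [29.8 56. ] 89.41 [ 0.6271 -0.0031  0.0776]
red 129 [629.4 239.4] [ 1.8 33.9] 89.64 [0.6252 0.2389 0.1874]
```

View pics/c5.png

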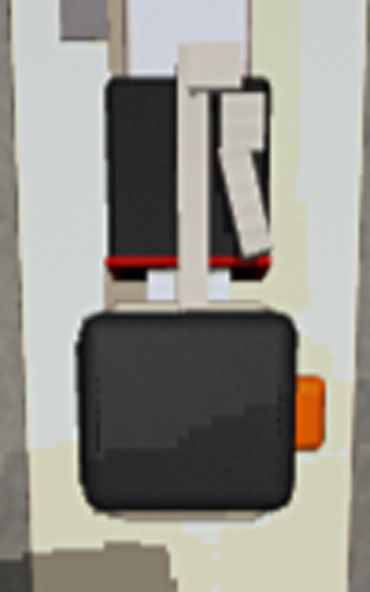

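Run:
```python
from h import *
from cell import r, optics
g=[.6296,.2087]
r.move_linear([*g,.30],rot=down(-.6),vel=.15)
r.move_linear([*g,.216],vel=.08); r.sleep(.2)
print(np.round(r.current_tool_pos(),4),np.round(r.current_contact_force(),2))
r.set_gripper(0,squeeze=70); r.sleep(.2)
print(r.current_opening(),np.round(r.current_tool_pos(),4),np.round(r.current_contact_force(),2),r.current_t())
snap("w6")
```

```text
[0.6297 0.2087 0.2164] [-0.73  0.94  0.71]
0.4576361061908845 [0.6303 0.2087 0.2167] [5.26 0.79 4.34] 17.7417
```

View pics/w6.png

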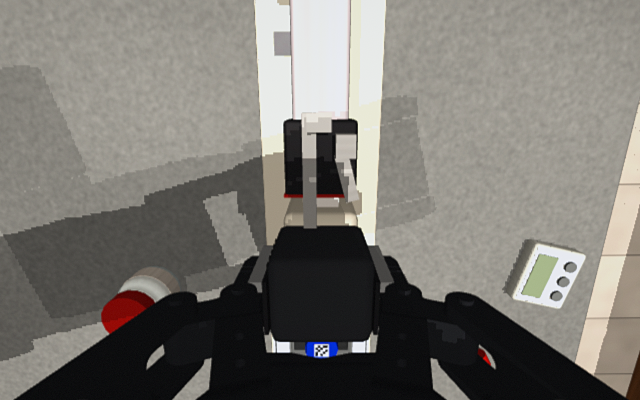

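Run:
```python
from h import *
from cell import r, optics
g=np.array([.6303,.2087,.2165])
u=np.array([-.0105,-1,0])
def rep(s):
    print(s,np.round(r.current_tool_pos(),4),np.round(r.current_contact_force(),2),round(r.current_opening(),3),r.current_t())
r.move_linear(list(g+u*.005),vel=.02); rep(5)
f=r.current_contact_force()
if abs(f[1])<25:
    for s in (.04,.08,.115):
        r.move_linear(list(g+u*s),vel=.06); rep(s)
r.sleep(.3); rep('rest')
snap("w7")
d=optics.get_image("scene"); pickle.dump(d,open("s7.pkl","wb")); cv2.imwrite("pics/s7.png",d["pixels"][:,:,::-1])
w=load("w7.pkl"); crop(w,"pics/c7.png",250,0,400,240,2.5); crop(d,"pics/cs7.png",270,200,470,400,3)
t=optics.get_image("top"); pickle.dump(t,open("top7.pkl","wb"))
```

```text
5 [0.6303 0.2047 0.2168] [2.15 5.66 2.36] 0.459 18.1917
0.04 [0.6299 0.1696 0.2167] [2.96 6.65 2.23] 0.461 18.925
0.08 [0.6296 0.1297 0.2167] [3.15 6.17 1.3 ] 0.461 19.7417
0.115 [0.6293 0.0946 0.2167] [2.18 7.   3.5 ] 0.459 20.475
rest [0.6293 0.0948 0.2167] [2.52 6.03 2.16] 0.461 20.775
```

View pics/c7.png

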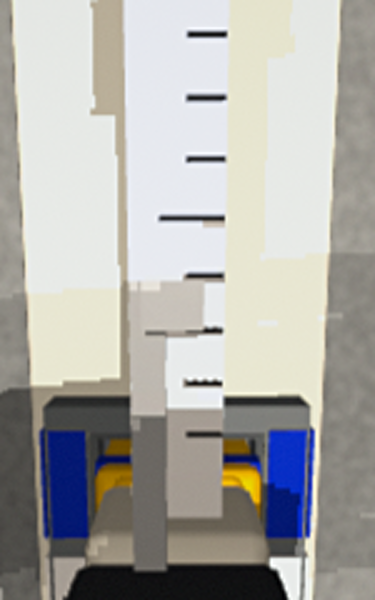

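View pics/cs7.png

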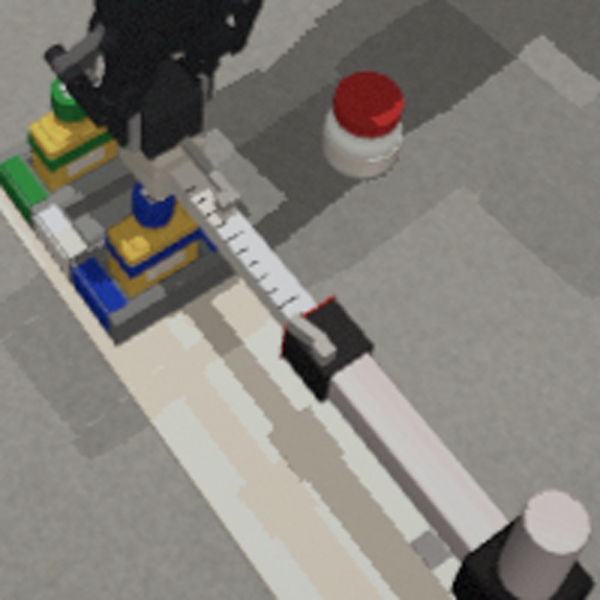

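Run:
```python
from h import *
from cell import r, optics
g=np.array([.6303,.2087,.2165]); u=np.array([-.0105,-1,0])
r.move_linear(list(g+u*.1209),vel=.03); r.sleep(.4)
print(np.round(r.current_tool_pos(),4),np.round(r.current_contact_force(),2),round(r.current_opening(),3),r.current_t())
w=snap("w8")
d=optics.get_image("scene"); pickle.dump(d,open("s8.pkl","wb")); crop(d,"pics/cs8.png",320,270,420,350,7)
w6=load("w6.pkl")
for n,w in(("w6",w6),("w7",load("w7.pkl")),("w8",w)):
    P=cloud(w,w["mount"]); b=np.zeros((400,640),bool); b[215:350,285:360]=1
    m=b&(P[...,2]>-.022)&(P[...,2]<-.008); q=P[m]
    print(n,len(q),np.percentile(q,[1,50,99],axis=0).round(4).tolist())
t=optics.get_image("top"); pickle.dump(t,open("top8.pkl","wb")); crop(t,"pics/ct8.png",190,115,350,195,5)
crop(load("w8.pkl"),"pics/c8.png",250,0,400,240,2.5)
```

```text
[0.6293 0.0889 0.2167] [2.46 6.66 2.95] 0.459 21.675
w6 6633 [[-0.0163, -0.0142, -0.0163], [0.0033, -0.0007, -0.0149], [0.0181, 0.0129, -0.0088]]
w7 6647 [[-0.0163, -0.0143, -0.0163], [0.0033, -0.0007, -0.0149], [0.0181, 0.0129, -0.0089]]
w8 6640 [[-0.0163, -0.0142, -0.0163], [0.0033, -0.0007, -0.0149], [0.0181, 0.0129, -0.0088]]
```

View pics/cs8.png

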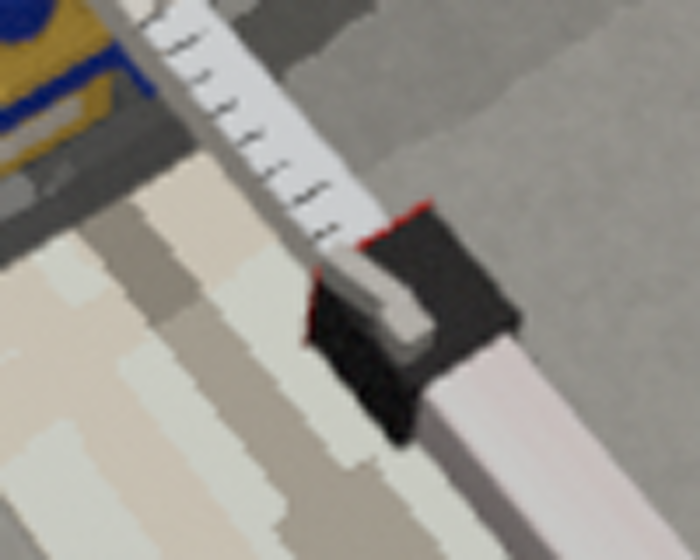

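View pics/c8.png

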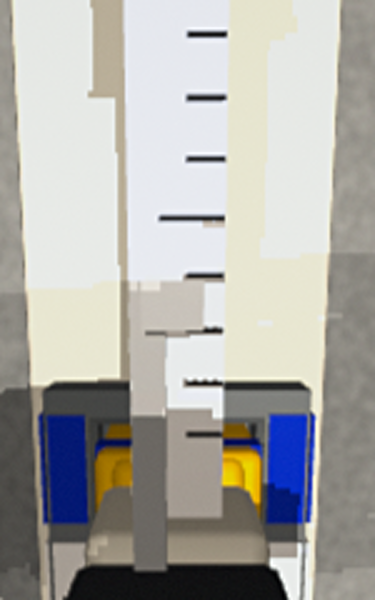

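View pics/ct8.png

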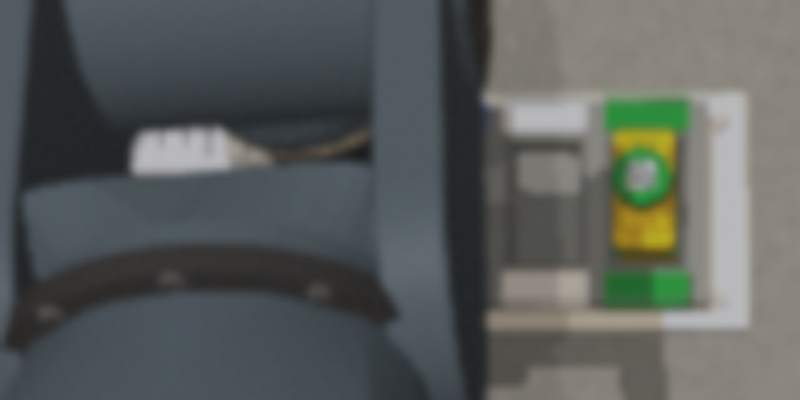

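Run:
```python
from h import *
d=load("s8.pkl"); u0,v0,k=325,265,10
im=cv2.resize(d["pixels"][265:325,325:400,::-1],None,fx=k,fy=k,interpolation=cv2.INTER_CUBIC)
cv2.imwrite("pics/c9.png",im)
# tick pitch in scene image: project points on tube top
for z in (.18,.187):
  for y in (.239,.229,.219,.209,.199,.189):
    q=proj(d,[.6305,y,z]); print(z,y,((q-[u0,v0]+.5)*k).round(0))
w=load("w8.pkl"); P=cloud(w)
# ticks: column about u=333 in full image -> profile
for vv in range(0,400): pass
g=w["pixels"][:180,326:338].mean((1,2)); 
idx=[i for i in range(2,178) if g[i]<g[i-1] and g[i]<=g[i+1] and g[i]<190]
print([(i,round(g[i]),P[i,330].round(4).tolist()) for i in idx])
```

```text
0.18 0.239 [469. 413.]
0.18 0.229 [431. 368.]
0.18 0.219 [394. 323.]
0.18 0.209 [357. 279.]
0.18 0.199 [321. 236.]
0.18 0.189 [285. 194.]
0.187 0.239 [473. 392.]
0.187 0.229 [435. 347.]
0.187 0.219 [397. 302.]
0.187 0.209 [360. 258.]
0.187 0.199 [324. 215.]
0.187 0.189 [288. 172.]
[(13, 22, [0.6333, 0.1986, 0.1803]), (39, 29, [0.6333, 0.1887, 0.1787]), (63, 29, [0.6333, 0.1788, 0.1793]), (87, 32, [0.6333, 0.1686, 0.1794]), (110, 25, [0.6332, 0.1585, 0.1801]), (132, 61, [0.6332, 0.1484, 0.1796]), (153, 20, [0.6332, 0.1386, 0.1803]), (164, 174, [0.6331, 0.1332, 0.1801]), (168, 155, [0.6331, 0.1313, 0.1803]), (173, 34, [0.6332, 0.1286, 0.179])]
```

View pics/c9.png

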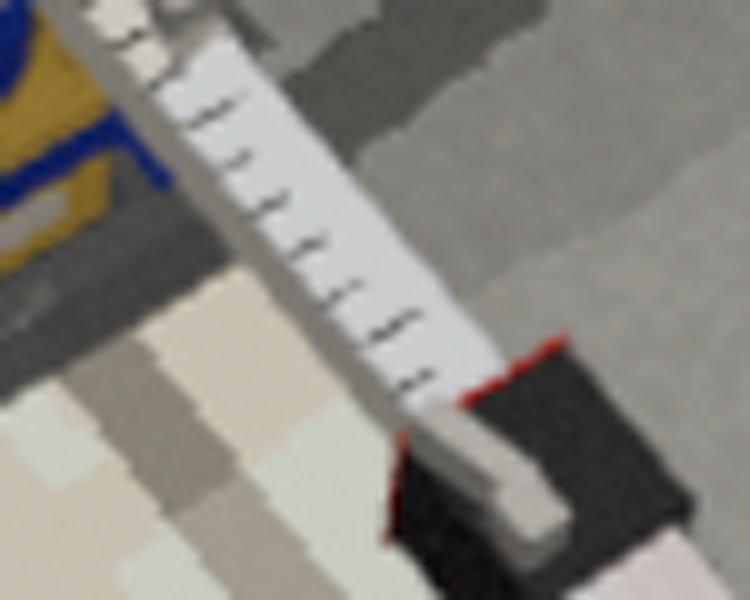

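Run:
```python
from cell import r
import numpy as np
print(np.round(r.current_tool_pos(),4),np.abs(r.current_qvel()).max(),r.current_opening(),r.current_t())
r.hand_in()
```

```text
[0.6293 0.0889 0.2167] 0.0018383562229658393 0.45769024918684564 21.825
the job is handed in; nothing more can be done
```

The blue-capped bottle is back in its blue-labelled slot, the one nearest the parked reader. The reader is held over it at the 120 mm mark with the grip still closed. I handed the job in at 21.8 s.

- **Bottle:** It went in with no side contact until it touched the slot floor at the expected height. After I let go, its shoulder was 77.4 mm above the bench, level with the green bottle's at 77.6 mm, so it is upright and fully home.
- **Reader:** The gripper closed to about 39 mm, so the orange button is flush. The boom came out against a steady pull of about 6–7 N, and the grip did not slip in the jaws.
- **Extension:** The tool moved 119.8 mm. Reading the scale ticks instead put the boom about 0.5 mm past the mark, which is within camera error. I could not see the red ring on its own, because it lies right at the collar's red edge. The reader is centred within about 0.3 mm of where I set the bottle down.
- **Bystanders:** I did not touch the green-capped bottle, the tube rack or the specimen jar. I did not measure their positions again at the end.

No check failed. The top camera had placed the bottle about 4 mm from where the wrist camera did, so I worked from the wrist camera.

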